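Puff of air for the shaft collar

TASK

Blow the dust off the steel shaft collar: of the two air canisters fixed to the bench, take the short, broad one, whose nozzle points at the collar, press its sprung nozzle cap fully down for a moment, then let it spring all the way back up. Do not press the cap of the tall, slim canister, and leave the collar lying where it is.

Things in the scene. Friction and masses are not known exactly. Their poses are not given: they have to be found in the camera images.
- squat_top (a point): Centre of the cap's flat top on the short, broad canister; moves with the cap. Bare aluminium can 76 mm across, shoulder 100 mm, cap top 130 mm above the bench, bolted to it by a 104 mm round foot. The cap is a grey round button on the can's axis, 32 mm across (flat top 28), 20 high; its nozzle stub reaches 25 mm from the axis. z is up, x points along the nozzle, to the collar.
- squat_cap (a joint): How far the short, broad canister's cap is pressed down, in m: 0 is up (as found), 0.008 is fully down, against a hard stop. It moves straight down against a spring: about 2 N to start it, about 8 N at the bottom, and springs back when let go.
- slim_cap (a joint): How far the other canister's cap is pressed, in m (0 up, 0.008 down). That one is tall and slim, of the same bare aluminium with the same grey cap: 48 mm across, foot 76 mm across, shoulder 170 mm, cap top 200 mm above the bench. It stands at least 200 mm from the broad one, to its left or right. Not to be pressed.
- collar_mid (a point): Centre of the steel shaft collar, half-way up: a loose flat ring, 45 mm outside, 25 mm bore, 16 mm high, lying flat on the bench 80 to 100 mm from the broad canister's axis, in the direction of its nozzle. z axis up.

How it is judged:
By the outcome, as a careful person would: the job done as asked, in the order asked, and still so for the second after the job is handed in, with the robot touching nothing.
It also fails if it takes over 32 s, if anything falls off the work surface, if the arm or the gripper's body presses on something with over 40 N, if the wrist force passes 120 N, or if a joint passes its speed limit or range.

ROBOT

A 6-joint arm with a two-finger parallel gripper is mounted at the origin on the work surface. World frame = base frame: x ahead of the robot, y to its left, z up, the work surface at z = 0. Lengths are in m, angles in rad, forces in N, time in s.
With the tool pointing down it reaches from about 0.225 to 0.875 m from the base axis. Payload 3.4 kg.
Tool frame: the origin (TCP) lies midway between the tips of the shut fingers; the grasp point (between the pads) lies 19 mm behind it (manip.pinch_z is the z of the grasp point in the tool frame, in m); z points along the fingers, x is the direction in which the jaws open and shut, and the axes are right-handed (so a half turn about z gives the same grasp; the last joint's range is limited). The gripper opens to 85 mm and grips with 20 to 120 N. Pads are 22 mm wide; open, the fingers measure 114 mm over their backs; the gripper's body (76 mm by 85 mm) begins 54 mm behind the grasp point. The pads swing forward as they close: fully open they stand 13 mm farther back than shut.
Start: joints at [1.134, 0.276, 1.505, -0, 1.361, -0.121], TCP at [0.179, 0.547, 0.231] pointing down, gripper open.
Joint ranges: [-2.89, 2.89], [-0.75, 2.08], [0.22, 2.7], [-1.18, 4.32], [0.11, 2.71], [-2.7, 2.7]. Speed limits (rad/s): [2.57, 2.57, 3.14, 3.14, 3.14, 3.14].

INTERFACE

Orientations are given as a unit quaternion [w, x, y, z].
In Python, from rig import manip gives the robot as it stands. The module is installed in compiled form; this text tells all that it offers.
- The arm moves only by the tool drive_tool, never from a script. Its argument "steps" is a list of rows, each a list of 5 numbers: the shift along the tool's x, y, z in mm, then the turn about the tool's z in rad, then the gripper command: -1 is shut, 1 is fully open, values between are in proportion. A call has 1 to 5 rows; each row is the pose to reach, as a shift and turn from the pose measured when the call began, along the tool's axes at that moment; what a row does not reach only later rows make up. A row lasts 1/10 s, in which the tool goes at most 50 mm and 8.59 degrees, less where a joint would pass 70% of its speed; a pose out of reach is approached as far as the arm can. A call with a gripper value outside its range is refused whole. The fingers move at their own pace and stop on an object; "squeeze" is the grip in N (left out, the last holds). Time passes only in rows, so rows that repeat a pose let the fingers close. It gives the time, the measured TCP pose, the force and the opening at its end, in the units of the state.
- manip.get_state(): the state, without advancing time (a new reading comes with each control period).
- manip.get_image(name): name is "scene" or "top"; returns the picture (480x640x3 uint8, blue, green, red); there is no depth.
- manip.get_calibration(name): a dict with "camera_matrix" (3x3 intrinsics, pixels), "rvec" (rotation vector, rad) and "tvec" (3), from world to camera coordinates, as OpenCV has them. Camera axes: x right, y down, z forward; pixel columns grow to the right and rows downward; lengths in m; the calibration is good to about 2 mm. A picture is of the moment at which its call begins. get_calibration takes no time and is no camera call.
- manip.sign_off(): hands the job in, once; it reports no verdict.
Trained networks look in the newest picture that a camera, given by its name, has taken for a name from the list of things; names that differ only in an ending like _2 or _b are one class to them, and where a whole thing is asked for, a point or a joint stands for the part that bears it (a point fixed in the world has none). Each returns a list of dicts, best first, with "conf" (0 to 1); they miss things now and then, are a little off and sometimes report something else, mostly with a low value. They report only what shows in the picture. A call takes as long as a camera call.
- manip.masks_of(camera, name): "pixels" (480x640 bool, what is visible of it) and "location" ([column, row] in pixels, amid what is visible of it).
The state is a dict: "clock": time; "qpos": joint angles; "qd": joint speeds; "effort": joint torques, N m; "position": TCP position; "ee_rot": TCP orientation; "contact_force": force on the tool from outside, world axes, zero at the start; "moment": the same for the moment, N m; "width": finger opening in m.
Only numpy, scipy, OpenCV 4.12 (cv2) and the standard library are available. Lean on these libraries where they do the work, as an engineer would, in place of code of your own. Each camera call takes 0.05 s, during which the arm holds its last target.

## Working session

There is one attempt and no reset: what is moved stays moved. The work goes in short steps, Python scripts to look and compute and a tool call to move; the robot and the scene stay as the last step left them, time stands still between calls to the robot, and variables do not carry over. Pictures are saved under pics/ and viewed, and the job is handed in when it is done.

Besides the shell and the picture viewer there is one more tool, called by a JSON object that holds its "api" and its "payload", one argument or row to a line. drive_tool: Moves the arm, as the interface text tells. Its arguments: {"type":"object","properties":{"steps":{"type":"array","items":{"type":"array","items":{"type":"number"}}},"squeeze":{"type":"number"}},"required":["steps"]}

```bash
mkdir -p pics
python3 - <<'E'
from rig import manip
import cv2,numpy as np
for c in("scene","top"):
    im=manip.get_image(c);cv2.imwrite(f"pics/{c}1.png",im)
    k=manip.get_calibration(c);print(c,{a:np.round(np.array(b),3).tolist() for a,b in k.items()})
    for n in("squat_top","squat_cap","slim_cap","collar_mid"):
        for d in manip.masks_of(c,n)[:3]:
            p=d["pixels"];ys,xs=np.nonzero(p);print(c,n,round(d["conf"],2),np.round(d["location"],1),p.sum(),xs.min(),xs.max(),ys.min(),ys.max())
print(manip.get_state(), manip.pinch_z)
E
```

```text
scene {'camera_matrix': [[558.98, 0.0, 333.827], [0.0, 558.98, 230.085], [0.0, 0.0, 1.0]], 'rvec': [1.615, 1.681, -0.895], 'tvec': [0.022, -0.226, 1.398]}
scene squat_top 0.87 [203.3 219.3] 349 195 215 214 234
scene squat_cap 0.82 [203.9 223.9] 344 195 215 214 233
scene slim_cap 0.56 [457.3 194.2] 418 448 470 184 205
scene collar_mid 0.95 [194.3 310.7] 676 180 211 298 325
top {'camera_matrix': [[490.222, 0.0, 321.186], [0.0, 490.222, 239.175], [0.0, 0.0, 1.0]], 'rvec': [2.186, -2.143, 0.144], 'tvec': [-0.021, 0.6, 0.888]}
top squat_cap 0.83 [433.9 260. ] 307 423 442 247 271
top slim_cap 0.75 [195.  239.2] 355 185 206 228 252
top collar_mid 0.55 [421.3 227.5] 326 413 436 213 235
{'clock': 0.5, 'qpos': array([ 1.13399837e+00,  2.75939214e-01,  1.50492540e+00,  1.84533882e-05,
        1.36070882e+00, -1.21003704e-01]), 'qd': array([ 0.00117018, -0.00081908, -0.00110405, -0.00110557, -0.00037838,
       -0.00017153]), 'effort': array([-1.09389413e-03, -4.16263962e+01, -2.45877063e+01, -2.51827105e-04,
        1.38350777e-03, -6.19385162e-06]), 'position': array([0.17858852, 0.54658532, 0.23129548]), 'ee_rot': array([-1.25523235e-05,  8.09498363e-01,  5.87122133e-01,  4.02485206e-06]), 'contact_force': array([ 0.3357248 , -0.37770827, -0.23171437]), 'moment': array([-0.00407305,  0.00851704,  0.00137671]), 'width': 0.08538485444964665} -0.0187
```

View pics/scene1.png

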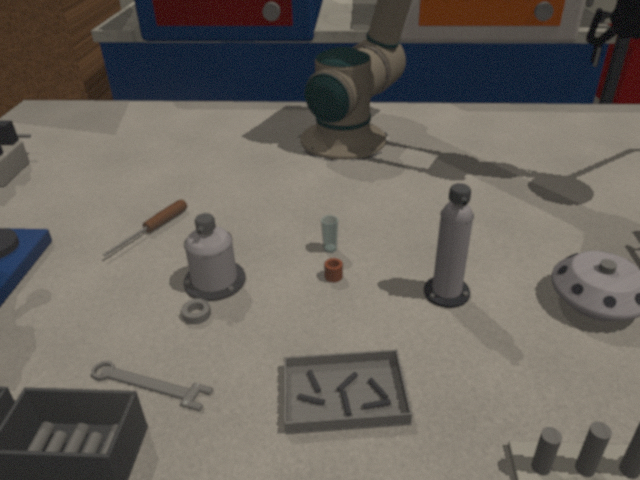

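View pics/top1.png

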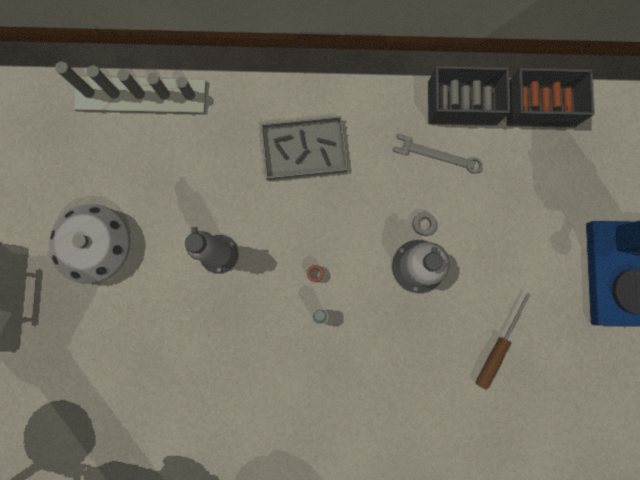

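The scene picture shows the broad can at about (210,255), its cap at (205,221) and the collar at (195,311). The slim can is at about (452,245). In the top picture the broad cap is at (434,261), the collar at (424,223) and the slim cap at (196,243). Next I'll zoom in and triangulate.

```bash
cat > h.py <<'E'
import numpy as np,cv2
from rig import manip
def cam(c):
    k=manip.get_calibration(c);K=np.array(k["camera_matrix"],float);R=cv2.Rodrigues(np.array(k["rvec"],float))[0];t=np.array(k["tvec"],float).reshape(3)
    return K,R,t
def plane(c,uv,z):
    K,R,t=cam(c);d=R.T@np.linalg.inv(K)@np.array([*uv,1.]);o=-R.T@t
    return o+d*(z-o[2])/d[2]
def proj(c,P):
    K,R,t=cam(c);q=(K@(R@np.atleast_2d(P).T+t[:,None])).T;return q[:,:2]/q[:,2:]
E
python3 - <<'E'
from h import *
a=cv2.imread("pics/scene1.png");b=cv2.imread("pics/top1.png")
A=cv2.resize(a[195:325,165:255],None,fx=4.4,fy=4.4,interpolation=2)
B=cv2.resize(b[200:300,380:460],None,fx=5,fy=5,interpolation=2)
H=600
o=np.zeros((H,800,3),np.uint8);o[:A.shape[0],:A.shape[1]]=A[:600];o[:500,400:800]=B;cv2.imwrite("pics/zoom1.png",o)
for uv in((424,223),):print("collar top",plane("top",uv,.016))
print("collar scene",plane("scene",(195.5,311),.008))
print("cap",plane("top",(434,260),.125),plane("scene",(205,222),.122))
print("slim",plane("top",(196,243),.195),plane("scene",(459,194),.193))
E
```

```text
collar top [ 0.63859994 -0.20806098  0.016     ]
collar scene [ 0.63961469 -0.20956511  0.008     ]
cap [ 0.55794747 -0.20042244  0.125     ] [ 0.55826654 -0.19735325  0.122     ]
slim [0.57118349 0.18717982 0.195     ] [0.58118696 0.18750411 0.193     ]
```

View pics/zoom1.png

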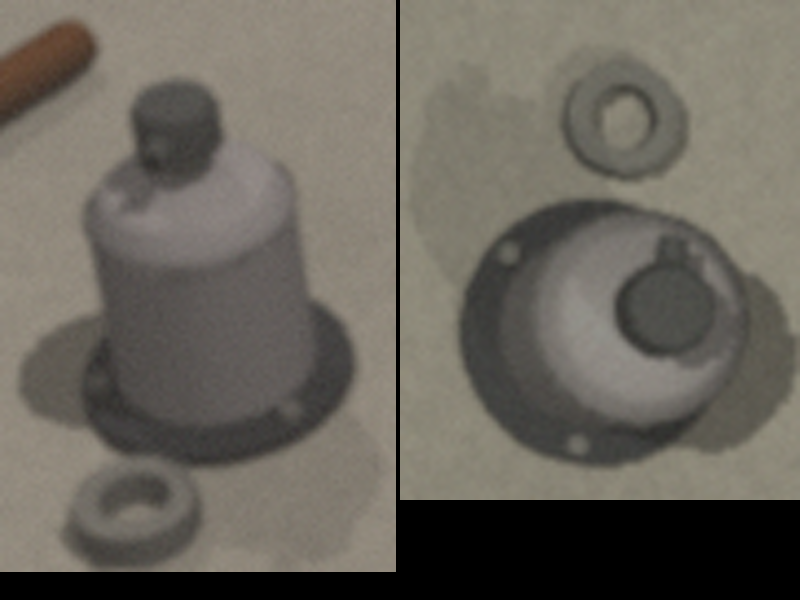

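```bash
cat >> h.py <<'E'
from scipy.spatial.transform import Rotation as Ro
def rel(P):
    s=manip.get_state();q=s["ee_rot"];R=Ro.from_quat([q[1],q[2],q[3],q[0]])
    return np.round(R.inv().apply(np.array(P)-s["position"])*1000,1), R.as_matrix().round(3)
E
python3 - <<'E'
from h import *
a=plane("top",(433.6,262),.13);b=plane("scene",(205,218.2),.13);f=plane("top",(421,266.4),.005)
print(a,b,f)
P1=np.vstack([cam(c)[0]@np.c_[cam(c)[1],cam(c)[2]] for c in("top",)]);P2=cam("scene")[0]@np.c_[cam("scene")[1],cam("scene")[2]]
X=cv2.triangulatePoints(P1,P2,np.array([433.6,262.]),np.array([205,218.2]));print((X[:3]/X[3]).T)
print(rel([.555,-.199,.231]))
E
```

```text
[ 0.55413195 -0.19850049  0.13      ] [ 0.55949587 -0.19589765  0.13      ] [ 0.55492315 -0.20413839  0.005     ]
[[ 0.55421978 -0.19838612  0.12658631]]
(array([-5.918e+02,  5.894e+02,  3.000e-01]), array([[ 0.311,  0.951, -0.   ],
       [ 0.951, -0.311,  0.   ],
       [ 0.   , -0.   , -1.   ]]))
```

{"api": "drive_tool", "payload": {
  "steps": [
    [-33,33,-10,0,-1],
    [-66,66,-20,0,-1],
    [-99,99,-20,0,-1],
    [-132,132,-20,0,-1],
    [-165,165,-20,0,-1]
  ]
}}

```text
clock: 1.0
position: [0.2847, 0.3369, 0.2516]
ee_rot: [0.0, 0.809, 0.587, 0.001]
contact_force: [1.3, 0.3, -0.5]
width: 0.0122
```

{"api": "drive_tool", "payload": {
  "steps": [
    [-33,33,0,0,-1],
    [-66,66,0,0,-1],
    [-99,99,0,0,-1],
    [-132,132,0,0,-1],
    [-165,165,0,0,-1]
  ]
}}

```text
clock: 1.5
position: [0.3909, 0.1272, 0.252]
ee_rot: [0.0, 0.809, 0.587, 0.001]
contact_force: [1.5, 1.1, 0.0]
width: 0.0001
```

{"api": "drive_tool", "payload": {
  "steps": [
    [-33,33,0,0,-1],
    [-66,66,0,0,-1],
    [-99,99,0,0,-1],
    [-132,132,0,0,-1],
    [-165,165,0,0,-1]
  ]
}}

```text
clock: 2.0
position: [0.4973, -0.0828, 0.2523]
ee_rot: [0.0, 0.809, 0.587, 0.002]
contact_force: [0.9, 0.8, 0.1]
width: 0.0
```

Run:
```python
from h import *
s=manip.get_state();print(s["clock"],s["position"],s["width"],rel([.555,-.199,.2]))
```

```text
2.0 [ 0.4973054  -0.08278433  0.25228101] 2.630722672764613e-06 (array([-92.7,  90.8,  52.3]), array([[ 0.31 ,  0.951,  0.003],
       [ 0.951, -0.31 ,  0.001],
       [ 0.002,  0.003, -1.   ]]))
```

{"api": "drive_tool", "payload": {
  "steps": [
    [-33,33,15,0,-1],
    [-66,66,35,0,-1],
    [-93,91,52,0,-1],
    [-93,91,82,0,-1],
    [-93,91,82,0,-1]
  ]
}}

```text
clock: 2.5
position: [0.5527, -0.1992, 0.166]
ee_rot: [-0.004, 0.81, 0.586, -0.001]
contact_force: [-0.7, 0.1, 0.2]
width: -0.0001
```

Run:
```python
from h import *
a=manip.get_image("scene");b=manip.get_image("top");
A=cv2.resize(a[150:320,145:275],None,fx=3,fy=3,interpolation=2)
B=cv2.resize(b[200:300,380:460],None,fx=5,fy=5,interpolation=2)
o=np.zeros((600,800,3),np.uint8);o[:A.shape[0],:A.shape[1]]=A[:600];o[:500,400:800]=B;cv2.imwrite("pics/zoom2.png",o)
s=manip.get_state();print(s["clock"],s["position"],s["width"],rel([.555,-.199,.122]))
```

```text
2.6 [ 0.55473295 -0.19890644  0.17023003] -3.1003686438848e-05 (array([-0.1,  0.2, 48.2]), array([[ 0.31 ,  0.951,  0.002],
       [ 0.951, -0.31 ,  0.002],
       [ 0.002,  0.001, -1.   ]]))
```

View pics/zoom2.png

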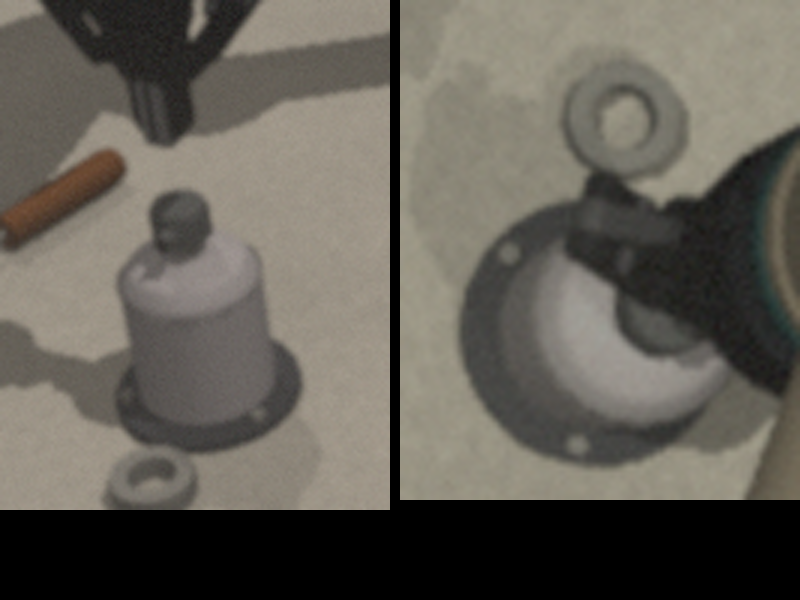

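The picture shows the shut fingertips at zoom (163,138), above the cap at (180,207), with the can and collar unmoved. I'll check the tip against its projection to expose any camera bias.

Run:
```python
from h import *
print("tip px seen",145+165/3,150+137/3,"proj",proj("scene",[.5547,-.1989,.1702]),"cap hyp",proj("scene",[.555,-.199,.13]),"seen",145+180/3,150+205/3)
print("tip at z",plane("scene",(145+165/3,150+137/3),.1702))
```

```text
tip px seen 200.0 195.66666666666666 proj [[200.02903466 194.50553227]] cap hyp [[203.72361713 216.59253261]] seen 205.0 218.33333333333331
tip at z [ 0.55811031 -0.19810419  0.1702    ]
```

{"api": "drive_tool", "payload": {
  "steps": [
    [1.5,0.5,15,0,-1],
    [1.5,0.5,30,0,-1],
    [1.5,0.5,36,0,-1],
    [1.5,0.5,36,0,-1]
  ]
}}

```text
clock: 3.0
position: [0.5558, -0.1969, 0.1351]
ee_rot: [-0.0, 0.809, 0.588, 0.001]
contact_force: [0.5, -0.8, -0.1]
width: -0.0001
```

{"api": "drive_tool", "payload": {
  "steps": [
    [0,0,2,0,-1],
    [0,0,4,0,-1],
    [0,0,6,0,-1],
    [0,0,6,0,-1]
  ]
}}

```text
clock: 3.4
position: [0.5563, -0.197, 0.1295]
ee_rot: [0.0, 0.809, 0.588, 0.002]
contact_force: [0.2, 0.3, 1.9]
width: 0.0
```

Contact shows about 2 N at z≈0.1295, so I'll press in small steps.

{"api": "drive_tool", "payload": {
  "steps": [
    [0,0,2,0,-1],
    [0,0,4,0,-1],
    [0,0,5,0,-1],
    [0,0,5,0,-1]
  ]
}}

```text
clock: 3.8
position: [0.5563, -0.197, 0.1248]
ee_rot: [0.0, 0.809, 0.588, 0.002]
contact_force: [-0.7, 0.8, 4.9]
width: 0.0004
```

{"api": "drive_tool", "payload": {
  "steps": [
    [0,0,1,0,-1],
    [0,0,2,0,-1],
    [0,0,3,0,-1],
    [0,0,3,0,-1]
  ]
}}

```text
clock: 4.2
position: [0.5563, -0.197, 0.1225]
ee_rot: [0.001, 0.809, 0.588, 0.002]
contact_force: [-2.4, 0.6, 6.6]
width: 0.0002
```

{"api": "drive_tool", "payload": {
  "steps": [
    [0,0,1,0,-1],
    [0,0,1.5,0,-1],
    [0,0,1.5,0,-1]
  ]
}}

```text
clock: 4.5
position: [0.5563, -0.197, 0.122]
ee_rot: [0.001, 0.809, 0.588, 0.002]
contact_force: [-2.2, 1.3, 9.2]
width: 0.0001
```

{"api": "drive_tool", "payload": {
  "steps": [
    [0,0,1,0,-1],
    [0,0,2,0,-1],
    [0,0,2,0,-1]
  ]
}}

```text
clock: 4.8
position: [0.5563, -0.197, 0.122]
ee_rot: [0.001, 0.809, 0.588, 0.002]
contact_force: [-2.5, 2.2, 13.6]
width: 0.0002
```

{"api": "drive_tool", "payload": {
  "steps": [
    [0,0,2,0,-1],
    [0,0,3,0,-1],
    [0,0,3,0,-1]
  ]
}}

```text
clock: 5.1
position: [0.5563, -0.197, 0.1219]
ee_rot: [0.002, 0.809, 0.588, 0.003]
contact_force: [-4.4, 3.1, 18.2]
width: 0.0
```

The force rose to 18 N with no further travel, so the cap is on the hard stop. I'll release it straight up.

{"api": "drive_tool", "payload": {
  "steps": [
    [0,0,-5,0,-1],
    [0,0,-12,0,-1],
    [0,0,-25,0,-1],
    [0,0,-45,0,-1],
    [0,0,-65,0,-1]
  ]
}}

```text
clock: 5.6
position: [0.5557, -0.197, 0.1872]
ee_rot: [0.002, 0.809, 0.588, 0.002]
contact_force: [0.7, -0.0, 0.2]
width: 0.0001
```

{"api": "drive_tool", "payload": {
  "steps": [
    [30,-30,-30,0,-1],
    [60,-60,-40,0,-1],
    [90,-90,-40,0,-1],
    [120,-120,-40,0,-1],
    [120,-120,-40,0,-1]
  ]
}}

```text
clock: 6.1
position: [0.4753, -0.0417, 0.2272]
ee_rot: [-0.0, 0.808, 0.589, 0.002]
contact_force: [0.6, -0.1, -0.3]
width: -0.0003
```

Run:
```python
from h import *
a=manip.get_image("scene");b=manip.get_image("top");
A=cv2.resize(a[195:325,165:255],None,fx=4.4,fy=4.4,interpolation=2)
B=cv2.resize(b[200:300,380:460],None,fx=5,fy=5,interpolation=2)
o=np.zeros((600,800,3),np.uint8);o[:A.shape[0],:A.shape[1]]=A;o[:500,400:800]=B;cv2.imwrite("pics/zoom3.png",o);cv2.imwrite("pics/scene3.png",a)
s=manip.get_state();print(s["clock"],s["position"],s["contact_force"])
```

```text
6.2 [ 0.47852252 -0.04533793  0.22727973] [ 0.63686096 -0.53480407  0.17041549]
```

View pics/zoom3.png

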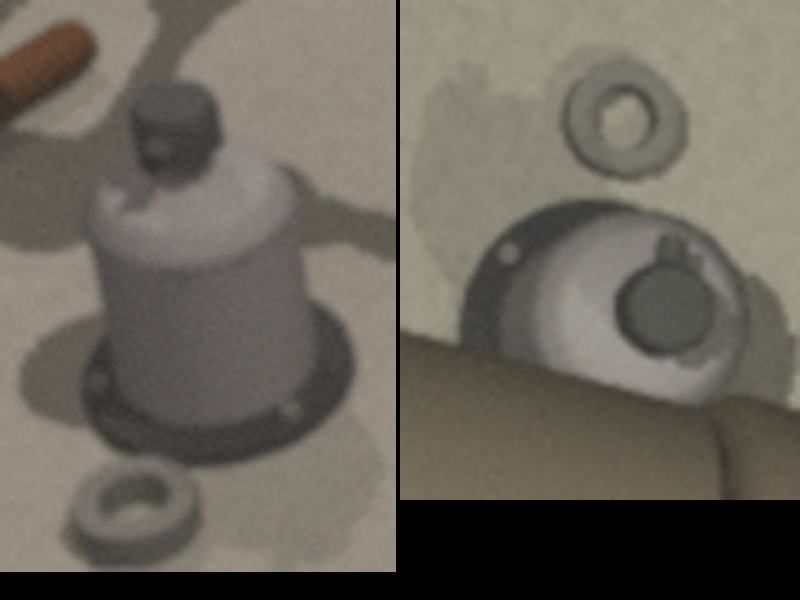

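View pics/scene3.png

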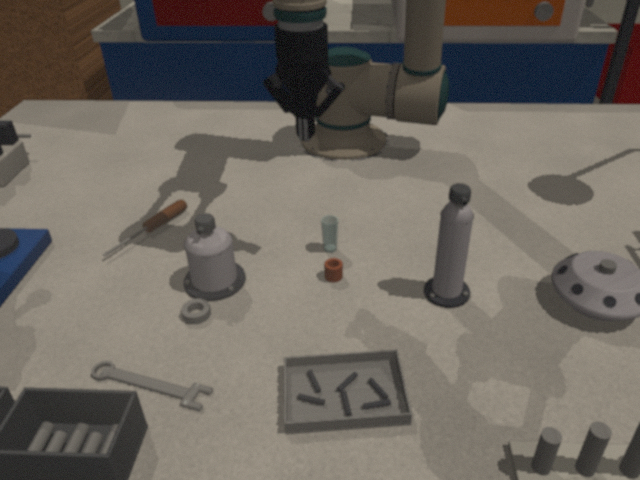

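The cap is back at its original height, at zoom (176,102) as before. The collar is unmoved at (136,510), the slim can is untouched, and the arm is clear of everything.

```bash
python3 -c "
from rig import manip
print(manip.sign_off())"
```

```text
the job is handed in; nothing more can be done
None
```

I pressed the short, broad canister's cap fully down with the shut fingertips, then let it spring back up and handed the job in at about 6.2 s.

- **Press:** contact came at z ≈ 0.1295 m with about 2 N. Travel stopped at z ≈ 0.122 m, where the force rose from 9 to 18 N with no further movement, so the cap was on its hard stop.
- **After release:** the pictures show the cap back at its original height and the collar unmoved. The slim canister was not touched, and the arm is clear with a force reading near zero.
- **Disagreement:** the two cameras differed by about 5 mm on the cap's position. Most of this was a bias in the scene camera, which also showed on the fingertip. I corrected for it before pressing, and no check failed.

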